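# Return the offering vessels to the altar stand in reverse order

## Robot

A 6-joint arm with a two-finger parallel gripper is mounted at the origin on the work surface. World frame = base frame: x ahead of the robot, y to its left, z up, the work surface at z = 0. Lengths are in m, angles in rad, forces in N, time in s.
With the tool pointing down it reaches from about 0.325 to 0.775 m from the base axis. Payload 9.3 kg.
Tool frame: the origin (TCP) lies midway between the tips of the shut fingers; the grasp point (between the pads) lies 19 mm behind it; z points along the fingers, y is the line along which they close (so a half turn about z gives the same grasp; the last joint's range is limited). The gripper opens to 85 mm and grips with 20 to 120 N. Pads are 22 mm wide; open, the fingers measure 114 mm over their backs; the gripper's body (76 mm by 85 mm) begins 54 mm behind the grasp point. The pads swing forward as they close: fully open they stand 13 mm farther back than shut.
Start: joints at [0.974, 0.259, 0.021, 1.334, 0, 1.418], TCP at [0.236, 0.497, 0.231] pointing down, gripper open.
Joint ranges: [-3.04, 3.04], [-0.91, 1.82], [-1.04, 1.36], [-1.92, 1.95], [-1.52, 1.45], [-3.14, 3.14]. Speed limits (rad/s): [2.22, 2.22, 2.79, 3.14, 3.14, 3.14].

## Interface

Orientations are given as a rotation vector (axis times angle).
In Python, from bench import readout, imaging, env gives the robot as it stands.
- The arm moves only by the tool servo_tool, never from a script. Its argument "motion" is one flat list of numbers, 7 for each row, row after row: the shift along the tool's x, y, z in units of 15 cm (1.0 is 15 cm), then the turn, a rotation vector about the tool's x, y, z in units of 90 degrees (1.0 is 90 degrees), then the opening, from -1 (shut) to 1 (fully open). In form: [tx, ty, tz, rx, ry, rz, gripper, tx, ty, tz, rx, ry, rz, gripper, ...]. A call has 1 to 8 rows; each row shifts and turns the commanded pose from where the row before left it, along the tool's axes as they then stand; what a row does not reach is not made up. A row lasts 1/10 s, in which the tool goes at most 50 mm and 8.59 degrees, less where a joint would pass 70% of its speed; a pose out of reach is approached as far as the arm can. A call with a number of a shift or a turn outside -1 to 1 is refused whole. A call with a gripper value outside its range is refused whole. The fingers move at their own pace and stop on an object; the grip force is fixed at half the most. Time passes only in rows, so rows that do not move let the fingers close. It gives the time, the measured TCP pose, the force, the opening and the grip force at its end, in the units of the state.
- readout.sense(): the state, without advancing time (a new reading comes with each control period).
- imaging.camera(name): name is "scene" or "side" or "wrist"; returns the picture (400x640x3 uint8, red, green, blue); there is no depth.
- imaging.calibration(name): a dict with "fx", "fy", "cx", "cy" (pixels), "xyz" and "rotation" of the camera in the world; the wrist camera has in their place "mount" (4x4, takes a point from camera to tool coordinates, whose origin is the TCP and whose axes are the flange's). Camera axes: x right, y up, looking along -z (the intrinsics and any distortion apply to the point x, -y, -z); pixel columns grow to the right and rows downward; lengths in m; the calibration is good to about 2 mm. A picture is of the moment at which its call begins: read the wrist's pose just before it. calibration takes no time and is no camera call.
- env.sign_off(): hands the job in; it is judged then, once.
The state is a dict: "time_s": time; "joints": joint angles; "dq": joint speeds; "joint_efforts": joint torques, N m; "position": TCP position; "eef_rot": TCP orientation; "contact_force": force on the tool from outside, world axes, zero at the start; "torque": the same for the moment, N m; "grip_width": opening from 0.0 (shut) to 1.0 (fully open); "grasp_force": force on a finger pad.
Only numpy, scipy, OpenCV 4.12 (cv2) and the standard library are available. Lean on these libraries where they do the work, as an engineer would, in place of code of your own. Each camera call takes 0.05 s, during which the arm holds its last target. There are 200 camera calls.

## Task

Move the four offering vessels from the coasters on the cherrywood tray to the black lacquered stand in reverse order: the vessel that stood at the left end of the tray goes to the right end of the stand, the next one beside it, and so on, so that the one from the right end of the tray ends at the left end of the stand (left and right as seen from the robot). Stand each one upright in the middle of its own brass disc; set them down gently, and do not drop or tip any over.

Things in the scene. Friction and masses are not known exactly. Their poses are not given: they have to be found in the camera images.
- cup: White porcelain cup: plain, straight-sided, open at the top, 46 mm tall, 48 mm across from 10 mm up to the rim, 42 mm at the foot, wall 3 mm; about 120 g. Origin: centre of its underside, z axis up; round, so its yaw means nothing.
- jar: Squat brass jar with a closed top and a small round knob in the middle: 54 mm tall with the knob, body 42 mm tall, 50 mm across between 8 and 36 mm up; about 220 g. Origin: centre of its underside, z axis up; round, so its yaw means nothing.
- goblet: Brass offering goblet: foot 42 mm across, thin stem 16 mm across, open bowl above it 44 mm across, straight-sided from 42 to 64 mm up; 64 mm tall; about 180 g. Origin: centre of its underside, z axis up; round, so its yaw means nothing.
- vase: White porcelain bud vase, the tallest: 72 mm tall, belly 42 mm across and straight-sided from 18 to 44 mm up, neck 20 mm, dark mouth; about 160 g. Origin: centre of its underside, z axis up; round, so its yaw means nothing.
- coaster_cup: Cork coaster, fixed on the tray, under the cup at the start (their centres within 3 mm): a disc 58 mm across, 4 mm thick, its top 16 mm over the table. The four coasters look alike and stay where they are. Origin: centre of its underside; axes as the tray's.
- coaster_jar: Cork coaster, fixed on the tray, under the jar at the start (their centres within 3 mm): a disc 58 mm across, 4 mm thick, its top 16 mm over the table. The four coasters look alike and stay where they are. Origin: centre of its underside; axes as the tray's.
- coaster_goblet: Cork coaster, fixed on the tray, under the goblet at the start (their centres within 3 mm): a disc 58 mm across, 4 mm thick, its top 16 mm over the table. The four coasters look alike and stay where they are. Origin: centre of its underside; axes as the tray's.
- coaster_vase: Cork coaster, fixed on the tray, under the vase at the start (their centres within 3 mm): a disc 58 mm across, 4 mm thick, its top 16 mm over the table. The four coasters look alike and stay where they are. Origin: centre of its underside; axes as the tray's.
- stand: Black lacquered stand, fixed, beside the tray (left or right), 120 (x) by 320 mm (y), flat top 30 mm over the table. Flush in it four brass discs 54 mm across, the places, at x = 0, y = -112.5, -37.5, 37.5, 112.5 mm; three ribs between (4 mm thick, 6 mm high). Origin: centre of underside, on the table; x away from the robot, y along the row to the left seen from the robot. Yaw within 0.3 rad.
- tray: Cherrywood tray, fixed, 120 (x) by 320 mm (y), 12 mm thick, rims 20 mm high over the table at its two short ends only. The four coasters lie on it in a straight row along y, at x = 0, y = -112.5, -37.5, 37.5, 112.5 mm. Origin: centre of its underside, on the table; x away from the robot, y along the row to the left seen from the robot. Yaw within 0.3 rad.
There are look-alikes about, which are no part of the job. Leave any blue look-alike of the cup alone.

How it is judged:
By the outcome, as a careful person would: the job done as asked, in the order asked, and still so for the second after the job is handed in, with the robot touching nothing.
It also fails if it takes over 112 s, if anything falls off the work surface, if the arm or the gripper's body presses on something with over 40 N, if the wrist force passes 120 N, or if a joint passes its speed limit or range.

## Working session

There is one attempt and no reset: what is moved stays moved. The work goes in short steps, Python scripts to look and compute and a tool call to move; the robot and the scene stay as the last step left them, time stands still between calls to the robot, and variables do not carry over. Pictures are saved under pics/ and viewed, at most 14 in all, crops included, and the job is handed in when it is done.

Besides the shell and the picture viewer there is one more tool, called as name(argument=value, ...) on one line, values as JSON. servo_tool: Moves the arm, as the interface text tells. Shifts and turns lie within -1 to 1; 1 stands for 15 cm of shift or 90 degrees of turn. Its arguments: {"type":"object","properties":{"motion":{"type":"array","items":{"type":"number"}}},"required":["motion"]}

```bash
ls; mkdir -p pics; python3 - <<'E'
from bench import readout, imaging, env
import cv2, numpy as np
np.set_printoptions(precision=4,suppress=True)
s=readout.sense(); print({k:np.round(v,4) for k,v in s.items()})
for n in("scene","side","wrist"):
    im=imaging.camera(n); cv2.imwrite(f"pics/{n}0.png",im[:,:,::-1]); print(n,imaging.calibration(n))
E
```

```text
pics
{'time_s': np.float64(0.0), 'joints': array([0.9744, 0.2592, 0.0207, 1.3337, 0.    , 1.4182]), 'dq': array([-0.0001, -0.0001,  0.    ,  0.0004, -0.001 , -0.    ]), 'joint_efforts': array([  0.0005, -55.5643,  34.4532,   0.0136,  -0.0001,   0.    ]), 'position': array([0.236 , 0.4965, 0.2306]), 'eef_rot': array([-0.6913, -3.0641,  0.002 ]), 'contact_force': array([0.1975, 0.9722, 0.8337]), 'torque': array([-0.0006, -0.0051,  0.0065]), 'grasp_force': np.float64(0.0), 'grip_width': np.float64(1.0046)}
scene {'fx': 449.9149657449895, 'fy': 449.9149657449895, 'cx': 319.6892520441055, 'cy': 204.9208557312844, 'xyz': array([ 0.9328, -0.0348,  0.8409]), 'rotation': array([0.4149, 0.4312, 1.6145])}
side {'fx': 378.8786747841, 'fy': 378.8786747841, 'cx': 315.0773327918782, 'cy': 193.5433416804591, 'xyz': array([ 0.1613, -0.7105,  0.7567]), 'rotation': array([ 0.7807, -0.1705, -0.3871])}
wrist {'fx': 281.7605386004324, 'fy': 281.7605386004324, 'cx': 317.1190306833662, 'cy': 200.78931817970584, 'mount': array([[ 0.0008,  0.9562,  0.2927,  0.0753],
       [ 1.    , -0.0007, -0.0006,  0.0002],
       [-0.0004,  0.2927, -0.9562, -0.1429],
       [ 0.    ,  0.    ,  0.    ,  1.    ]])}
```

View pics/scene0.png

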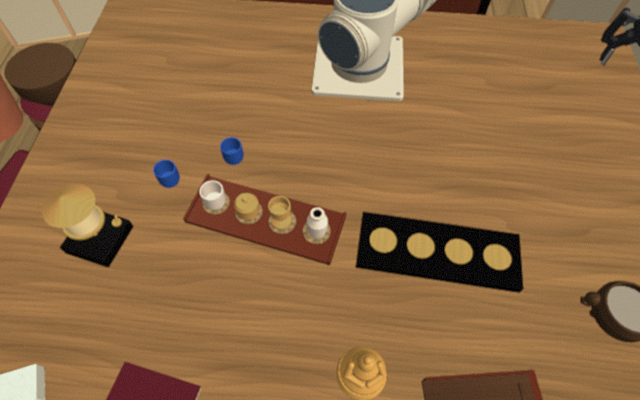

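View pics/side0.png

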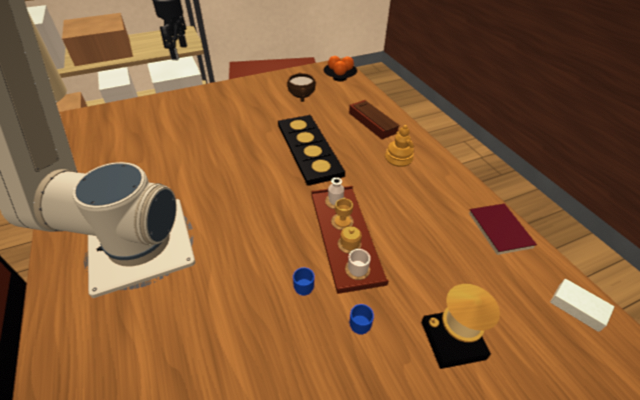

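Both pictures show the tray on the robot's right. Seen from the robot, left to right, it carries the vase (scene px 317,225), goblet (281,215), jar (247,207) and cup (213,196). The stand is on the left, with discs at scene px (383,240), (421,245), (459,251) and (498,257).

Possible look-alikes:
- Blue cups at scene (232,151) and (167,174).
- Small brass knob on the black base at (116,222).
- Brass figurine at (365,372).
- Dark bowl at (620,310).

The white porcelain cup on the tray is the one I want.

```bash
cat > h.py <<'E'
from bench import readout, imaging, env
import cv2, numpy as np
from scipy.spatial.transform import Rotation as R
from scipy.optimize import least_squares
np.set_printoptions(precision=4,suppress=True)
F=np.diag([1,-1,-1.])
def cam(name,s=None):
    c=imaging.calibration(name)
    if name=="wrist":
        T=np.eye(4);T[:3,:3]=R.from_rotvec(s["eef_rot"]).as_matrix();T[:3,3]=s["position"]
        M=T@c["mount"]; Rm,t=M[:3,:3],M[:3,3]
    else: Rm,t=R.from_rotvec(c["rotation"]).as_matrix(),c["xyz"]
    return (c["fx"],c["fy"],c["cx"],c["cy"]),Rm,t
def proj(C,P):
    k,Rm,t=C; p=((np.atleast_2d(P)-t)@Rm)@F
    return np.c_[k[0]*p[:,0]/p[:,2]+k[2],k[1]*p[:,1]/p[:,2]+k[3]]
def ray(C,uv):
    k,Rm,t=C; d=Rm@F@np.array([(uv[0]-k[2])/k[0],(uv[1]-k[3])/k[1],1]); return t,d/np.linalg.norm(d)
def tri(rs):
    A=sum(np.eye(3)-np.outer(d,d) for t,d in rs); b=sum((np.eye(3)-np.outer(d,d))@t for t,d in rs)
    return np.linalg.solve(A,b)
def atz(C,uv,z):
    t,d=ray(C,uv); return t+d*(z-t[2])/d[2]
E
python3 - <<'E'
from h import *
S,D=cam("scene"),cam("side")
def discs(n,box):
    im=cv2.imread(f"pics/{n}0.png"); x0,y0,x1,y1=box
    hsv=cv2.cvtColor(im,cv2.COLOR_BGR2HSV)[y0:y1,x0:x1]
    m=((hsv[...,2]>110)).astype(np.uint8)
    # brass blobs enclosed in black
    _,l,st,c=cv2.connectedComponentsWithStats(m)
    return [tuple(np.round(c[i]+[x0,y0],1))+(st[i,4],) for i in range(1,len(c)) if 60<st[i,4]<1200]
a=discs("scene",(358,215,522,290)); b=discs("side",(275,112,345,184)); print(a);print(b)
for n,p,q in [("d1",(383,240),(320.5,166)),("d2",(421,245),(313,151)),("d3",(459,251),(305,137)),("d4",(498,257),(298,125)),
 ("vasemouth",(318,213),(337,182)),("gobletrim",(280,202),(344,205)),("jarknob",(246,197),(351,230)),("cuprim",(211,187),(358,257))]:
    X=tri([ray(S,p),ray(D,q)]); print(n,X,proj(S,X)-p,proj(D,X)-q)
im=np.hstack([cv2.resize(cv2.imread("pics/scene0.png")[165:300,180:350],None,fx=2.3,fy=3,interpolation=cv2.INTER_CUBIC)[:400],cv2.resize(cv2.imread("pics/side0.png")[170:300,300:400],None,fx=4,fy=3.1,interpolation=cv2.INTER_CUBIC)[:400]])
print(im.shape);cv2.imwrite("pics/crop0.png",im)
E
```

```text
[(np.float64(358.9), np.float64(224.8), np.int32(62)), (np.float64(382.8), np.float64(239.8), np.int32(531)), (np.float64(420.4), np.float64(245.3), np.int32(545)), (np.float64(458.5), np.float64(251.0), np.int32(550)), (np.float64(497.0), np.float64(256.6), np.int32(567))]
[(np.float64(297.9), np.float64(124.3), np.int32(133)), (np.float64(304.8), np.float64(136.8), np.int32(147)), (np.float64(312.4), np.float64(150.5), np.int32(165)), (np.float64(320.6), np.float64(165.5), np.int32(187)), (np.float64(335.3), np.float64(180.7), np.int32(100))]
d1 [0.5242 0.0681 0.0276] [[-0.3464  0.3249]] [[-0.2696 -0.1754]]
d2 [0.5307 0.1425 0.0293] [[-0.9359  0.8931]] [[-0.6791 -0.4796]]
d3 [0.5363 0.2181 0.0293] [[-0.5428  0.5246]] [[-0.368  -0.2783]]
d4 [0.5418 0.2945 0.0267] [[-0.8167  0.7835]] [[-0.5114 -0.4149]]
vasemouth [ 0.508  -0.0666  0.0848] [[-1.1775  1.0386]] [[-0.9973 -0.5885]]
gobletrim [ 0.4886 -0.144   0.0808] [[-1.6279  1.3437]] [[-1.4692 -0.8074]]
jarknob [ 0.4741 -0.2144  0.0676] [[-1.0256  0.7879]] [[-0.9794 -0.499 ]]
cuprim [ 0.4542 -0.2892  0.0649] [[-0.5322  0.3754]] [[-0.5383 -0.2584]]
(400, 791, 3)
```

View pics/crop0.png

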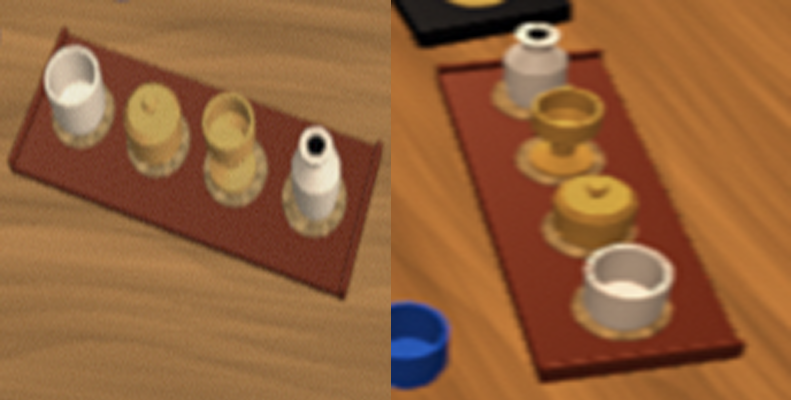

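The crop shows the plain white cup at the robot-right end of the tray, then the jar, goblet and vase. The blue cup is off the tray. The measured heights agree with the text: vase 85 mm (88 expected), goblet 81 (80), jar 68 (70), cup 65 (62), discs 28 (30). Next I move over the stand, then the tray, for wrist views.

```bash
cat >> h.py <<'E'
def plan(wps,g=1.0,maxmm=40,maxdeg=6,start=None,rows8=True):
    """wps: list of (x,y,z,yaw_of_tool_y_deg[,grip]). prints rows in servo units"""
    s=readout.sense()
    p=np.array(s["position"]);Rm=R.from_rotvec(s["eef_rot"]).as_matrix()
    out=[]
    for w in wps:
        g=w[4] if len(w)>4 else g
        P=np.array(w[:3]);a=np.radians(w[3])
        y=np.array([np.cos(a),np.sin(a),0]);z=np.array([0,0,-1.]);x=np.cross(y,z);Rt=np.c_[x,y,z]
        rv=R.from_matrix(Rm.T@Rt).as_rotvec(degrees=True)
        n=max(1,int(np.ceil(max(np.linalg.norm(P-p)*1e3/maxmm,np.linalg.norm(rv)/maxdeg))))
        p0=p.copy()
        for i in range(n):
            q=p0+(P-p0)*(i+1)/n
            t=np.round(Rm.T@(q-p)/.15,3)
            r=np.round(R.from_matrix(Rm.T@Rt).as_rotvec(degrees=True)/(n-i)/90,3)
            p=p+Rm@(t*.15);Rm=Rm@R.from_rotvec(r*90,degrees=True).as_matrix()
            out.append([float(v) for v in (*t,*r,g)])
    for i in range(0,len(out),8): print(i//8,[v+0 for r in out[i:i+8] for v in r])
def where():
    s=readout.sense(); y=R.from_rotvec(s["eef_rot"]).as_matrix()[:,1]
    print("t",s["time_s"],"pos",s["position"],"yaw",np.degrees(np.arctan2(y[1],y[0])),"F",s["contact_force"],"w",s["grip_width"],"gf",s["grasp_force"]); return s
E
python3 -c "
from h import *
plan([(.53,.19,.24,-4.4)])"
```

```text
0 [-0.221, -0.084, -0.005, 0.0, 0.0, 0.064, 1.0, -0.227, -0.061, -0.005, 0.0, 0.0, 0.064, 1.0, -0.233, -0.038, -0.005, 0.0, 0.0, 0.064, 1.0, -0.236, -0.014, -0.005, 0.0, 0.0, 0.064, 1.0, -0.236, 0.009, -0.005, 0.0, 0.0, 0.064, 1.0, -0.233, 0.033, -0.005, 0.0, 0.0, 0.064, 1.0, -0.229, 0.056, -0.005, 0.0, 0.0, 0.064, 1.0, -0.223, 0.079, -0.005, 0.0, 0.0, 0.064, 1.0]
1 [-0.213, 0.101, -0.006, 0.0, 0.0, 0.064, 1.0, -0.202, 0.122, -0.005, 0.0, 0.0, 0.063, 1.0, -0.189, 0.141, -0.005, 0.0, 0.0, 0.064, 1.0, -0.174, 0.159, -0.005, 0.0, 0.001, 0.063, 1.0]
```

servo_tool(motion=[-0.221,-0.084,-0.005,0,0,0.064,1,-0.227,-0.061,-0.005,0,0,0.064,1,-0.233,-0.038,-0.005,0,0,0.064,1,-0.236,-0.014,-0.005,0,0,0.064,1,-0.236,0.009,-0.005,0,0,0.064,1,-0.233,0.033,-0.005,0,0,0.064,1,-0.229,0.056,-0.005,0,0,0.064,1,-0.223,0.079,-0.005,0,0,0.064,1])

```text
time_s: 0.95
position: [0.4328, 0.291, 0.2372]
eef_rot: [-1.841, -2.546, 0.0]
contact_force: [0.4, 0.4, 0.3]
grip_width: 0.999
grasp_force: 0.0
```

servo_tool(motion=[-0.213,0.101,-0.006,0,0,0.064,1,-0.202,0.122,-0.005,0,0,0.063,1,-0.189,0.141,-0.005,0,0,0.064,1,-0.174,0.159,-0.005,0,0,0.063,1,0,0,0,0,0,0,1])

```text
time_s: 1.45
position: [0.5325, 0.1874, 0.2396]
eef_rot: [2.311, 2.127, -0.001]
contact_force: [0.1, 0.2, 0.5]
grip_width: 0.997
grasp_force: 0.0
```

```bash
python3 -c "
from h import *
s=where();im=imaging.camera('wrist');cv2.imwrite('pics/w1.png',im[:,:,::-1]);np.save('w1.npy',np.r_[s['position'],s['eef_rot']])
plan([(.481,-.17,.24,-13.6)],maxmm=44)"
```

```text
t 1.45 pos [0.5325 0.1874 0.2396] yaw -4.758686672460518 F [0.1087 0.2426 0.5319] w 0.9965640958896789 gf 0.0
0 [-0.268, -0.016, 0.0, 0.0, 0.0, 0.011, 1.0, -0.268, -0.011, 0.0, 0.0, 0.0, 0.011, 1.0, -0.268, -0.007, 0.0, 0.0, 0.0, 0.011, 1.0, -0.268, -0.002, -0.001, 0.0, 0.0, 0.011, 1.0, -0.268, 0.003, 0.0, 0.0, 0.0, 0.011, 1.0, -0.269, 0.007, 0.0, 0.0, 0.0, 0.011, 1.0, -0.268, 0.012, 0.0, 0.0, 0.0, 0.012, 1.0, -0.267, 0.017, 0.0, 0.0, 0.0, 0.011, 1.0]
1 [-0.268, 0.021, 0.0, -0.001, 0.0, 0.012, 1.0]
```

servo_tool(motion=[-0.268,-0.016,0,0,0,0.011,1,-0.268,-0.011,0,0,0,0.011,1,-0.268,-0.007,0,0,0,0.011,1,-0.268,-0.002,0,0,0,0.011,1,-0.268,0.003,0,0,0,0.011,1,-0.269,0.007,0,0,0,0.011,1,-0.268,0.012,0,0,0,0.012,1,-0.267,0.017,0,0,0,0.011,1])

```text
time_s: 2.3
position: [0.4858, -0.1291, 0.2406]
eef_rot: [-2.446, -1.971, -0.0]
contact_force: [0.8, 0.8, -0.2]
grip_width: 1.001
grasp_force: 0.0
```

servo_tool(motion=[-0.268,0.021,0,0,0,0.012,1,0,0,0,0,0,0,1,0,0,0,0,0,0,1])

```text
time_s: 2.6
position: [0.4806, -0.1685, 0.2403]
eef_rot: [-2.466, -1.945, -0.0]
contact_force: [-0.1, 1.3, 0.5]
grip_width: 1.001
grasp_force: 0.0
```

```bash
python3 -c "
from h import *
s=where();im=imaging.camera('wrist');cv2.imwrite('pics/w2.png',im[:,:,::-1]);np.save('w2.npy',np.r_[s['position'],s['eef_rot']])
a=cv2.imread('pics/w1.png');b=im[:,:,::-1]
cv2.imwrite('pics/w12.png',cv2.resize(np.hstack([a[:,120:520],b[:,120:520]]),(800,400)))"
```

```text
t 2.6 pos [ 0.4806 -0.1685  0.2403] yaw -13.47742138037686 F [-0.1317  1.2556  0.4854] w 1.0011416297616302 gf 0.0
```

View pics/w12.png

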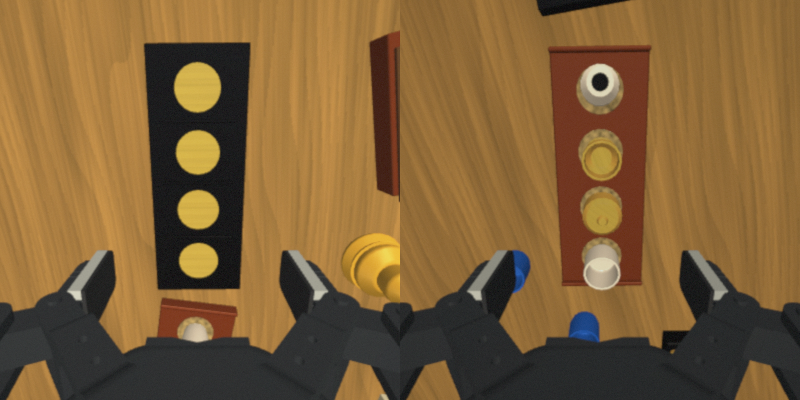

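The left half is the stand from above, with discs at w1 px (317,87), (318,152), (318,210) and (318,260). The right half is the tray, with the vase mouth at w2 px (320,82), goblet rim (321,158), jar knob (322,222) and cup rim (322,272). Both rows line up with the tool.

```bash
cat > m.py <<'E'
from h import *
S,D=cam("scene"),cam("side")
def W(n): a=np.load(n+".npy"); return cam("wrist",dict(position=a[:3],eef_rot=a[3:]))
W1,W2=W("w1"),W("w2")
im=cv2.cvtColor(cv2.imread("pics/w1.png"),cv2.COLOR_BGR2HSV)[30:292,265:372]
_,l,st,c=cv2.connectedComponentsWithStats((im[...,2]>110).astype(np.uint8))
w=[c[i]+[265,30] for i in range(1,len(c)) if 600<st[i,4]<4000]; w=[p for p in w if 300<p[0]<335]; w=sorted(w,key=lambda p:-p[1]); w=[p for p in w if p[1]<275]
print(np.array(w))
sc=[(382.8,239.8),(420.4,245.3),(458.5,251.0),(497,256.6)]; sd=[(320.6,165.5),(312.4,150.5),(304.8,136.8),(297.9,124.3)]
Y=np.array([-.1125,-.0375,.0375,.1125])
def pts(v,y): c,s_=np.cos(v[2]),np.sin(v[2]); return np.c_[v[0]-s_*y,v[1]+c*y,np.full(len(y),v[3])]
for nm,L in [("wrist",[(W1,w)]),("scene",[(S,sc)]),("side",[(D,sd)]),("all",[(W1,w),(S,sc),(D,sd)])]:
    f=lambda v:np.concatenate([(proj(C,pts(v,Y))-np.array(p)).ravel() for C,p in L])
    r=least_squares(f,[.53,.18,-.08,.03]); print(nm,r.x,"rms",np.sqrt(np.mean(r.fun**2)))
    g=lambda v:f(np.r_[v,.03]); r=least_squares(g,[.53,.18,-.08]);print("   z=.03",r.x,np.sqrt(np.mean(r.fun**2)))
for n,p,q,u,z in [("vase",(318,213),(337,182),(320,82),.088),("goblet",(280,202),(344,205),(321,158),.080),("jar",(246,197),(351,230),(322,222),.070),("cup",(211,187),(358,257),(322,272),.062)]:
    print(n,"tri",tri([ray(S,p),ray(D,q),ray(W2,u)]),"wrist@z",atz(W2,u,z)[:2],"sc",atz(S,p,z)[:2],"sd",atz(D,q,z)[:2])
E
python3 m.py
```

```text
[[318.0349 260.1065]
 [317.7637 209.19  ]
 [317.4016 151.8931]
 [316.992   86.905 ]]
wrist [ 0.5319  0.1805 -0.0758  0.0306] rms 0.011959360023564512
   z=.03 [ 0.5319  0.1804 -0.0758] 0.07988881272159687
scene [ 0.5338  0.1799 -0.0741  0.0325] rms 0.02595040474991378
   z=.03 [ 0.5326  0.1806 -0.0745] 0.0959400909158185
side [ 0.5328  0.1775 -0.077   0.0312] rms 0.035748894679399006
   z=.03 [ 0.5334  0.1789 -0.0767] 0.04048734260746322
all [ 0.5322  0.1803 -0.0752  0.0298] rms 0.2707247549675148
   z=.03 [ 0.5322  0.1803 -0.0751] 0.27396172814142195
vase tri [ 0.5077 -0.0664  0.0847] wrist@z [ 0.5072 -0.0665] sc [ 0.5073 -0.0644] sd [ 0.5077 -0.0727]
goblet tri [ 0.4897 -0.1422  0.0798] wrist@z [ 0.4912 -0.1397] sc [ 0.4847 -0.1413] sd [ 0.4911 -0.1472]
jar tri [ 0.4743 -0.215   0.0684] wrist@z [ 0.4747 -0.2155] sc [ 0.4734 -0.2121] sd [ 0.4744 -0.2183]
cup tri [ 0.4559 -0.2877  0.0629] wrist@z [ 0.4584 -0.2858] sc [ 0.4514 -0.2893] sd [ 0.4562 -0.2886]
```

```bash
python3 - <<'E'
from m import *
im=cv2.imread("pics/w2.png")
a=[cv2.resize(im[y:y+75,285:360],(400,400),interpolation=cv2.INTER_CUBIC) for y in (125,190)]
b=cv2.resize(im[230:305,285:360],(400,400),interpolation=cv2.INTER_CUBIC)
cv2.imwrite("pics/crop1.png",cv2.resize(np.hstack(a+[b]),(798,266)))
g=im[65:100,300:340].max(2); _,l,st,c=cv2.connectedComponentsWithStats((g<70).astype(np.uint8)); k=1+np.argmax(st[1:,4]); print("vase mouth",c[k]+[300,65],st[k,4],atz(W2,c[k]+[300,65],.088))
E
```

```text
[[318.0349 260.1065]
 [317.7637 209.19  ]
 [317.4016 151.8931]
 [316.992   86.905 ]]
wrist [ 0.5319  0.1805 -0.0758  0.0306] rms 0.011959360023564512
   z=.03 [ 0.5319  0.1804 -0.0758] 0.07988881272159687
scene [ 0.5338  0.1799 -0.0741  0.0325] rms 0.02595040474991378
   z=.03 [ 0.5326  0.1806 -0.0745] 0.0959400909158185
side [ 0.5328  0.1775 -0.077   0.0312] rms 0.035748894679399006
   z=.03 [ 0.5334  0.1789 -0.0767] 0.04048734260746322
all [ 0.5322  0.1803 -0.0752  0.0298] rms 0.2707247549675148
   z=.03 [ 0.5322  0.1803 -0.0751] 0.27396172814142195
vase tri [ 0.5077 -0.0664  0.0847] wrist@z [ 0.5072 -0.0665] sc [ 0.5073 -0.0644] sd [ 0.5077 -0.0727]
goblet tri [ 0.4897 -0.1422  0.0798] wrist@z [ 0.4912 -0.1397] sc [ 0.4847 -0.1413] sd [ 0.4911 -0.1472]
jar tri [ 0.4743 -0.215   0.0684] wrist@z [ 0.4747 -0.2155] sc [ 0.4734 -0.2121] sd [ 0.4744 -0.2183]
cup tri [ 0.4559 -0.2877  0.0629] wrist@z [ 0.4584 -0.2858] sc [ 0.4514 -0.2893] sd [ 0.4562 -0.2886]
vase mouth [319.5598  81.7129] 209 [ 0.5069 -0.0662  0.088 ]
```

View pics/crop1.png

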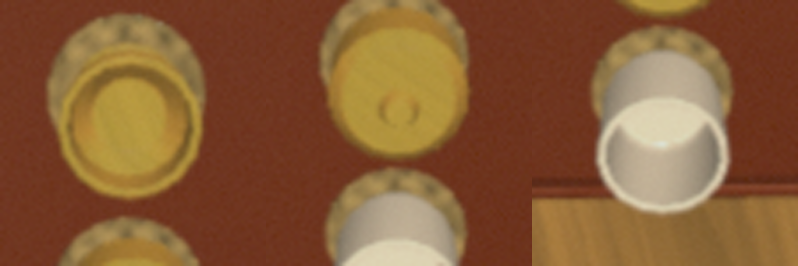

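The crop shows the goblet rim centre at w2 px (321.9,160.8), the jar knob at (322.5,221.0) and the cup rim at (321.9,273.7).

```bash
python3 - <<'E' | tail -12
from m import *
P={}
for n,u,z in [("vase",(319.6,81.7),.088),("goblet",(321.9,160.8),.080),("jar",(322.5,221.0),.070),("cup",(321.9,273.7),.062)]:
    P[n]=atz(W2,u,z)
A=np.array([P[k][:2] for k in("cup","jar","goblet","vase")]); 
f=lambda v:(pts(np.r_[v,0],Y)[:,:2]-A).ravel()
r=least_squares(f,[.48,-.17,-.22]); print("tray",r.x, np.degrees(r.x[2]))
print("meas",A.tolist()); print("resid mm",r.fun.reshape(-1,2)*1e3)
print("stand",pts([.5321,.1804,-.0755,.03],Y), np.degrees(-.0755))
plan([(*A[3],.15,np.degrees(r.x[2]),.85)],maxmm=30)
E
```

```text
cup tri [ 0.4559 -0.2877  0.0629] wrist@z [ 0.4584 -0.2858] sc [ 0.4514 -0.2893] sd [ 0.4562 -0.2886]
tray [ 0.4829 -0.1779 -0.2178] -12.478602162202812
meas [[0.45775246873244907, -0.2882345198421571], [0.47560345634310836, -0.21438072884844026], [0.4914154286294632, -0.1428485601541941], [0.5068997917956983, -0.06618022971560705]]
resid mm [[ 0.8569  0.4811]
 [-0.7885 -0.1444]
 [-0.3948  1.5517]
 [ 0.3264 -1.8884]]
stand [[0.5236 0.0682 0.03  ]
 [0.5293 0.143  0.03  ]
 [0.5349 0.2178 0.03  ]
 [0.5406 0.2926 0.03  ]] -4.3258313532377155
0 [0.14, 0.002, 0.121, 0.0, 0.0, -0.002, 0.85, 0.14, 0.003, 0.12, 0.0, 0.0, -0.002, 0.85, 0.139, 0.004, 0.121, 0.0, 0.0, -0.002, 0.85, 0.14, 0.004, 0.12, 0.0, 0.0, -0.002, 0.85, 0.14, 0.004, 0.121, 0.0, 0.0, -0.002, 0.85]
```

servo_tool(motion=[0.14,0.002,0.121,0,0,-0.002,1,0.14,0.003,0.12,0,0,-0.002,1,0.139,0.004,0.121,0,0,-0.002,1,0.14,0.004,0.12,0,0,-0.002,1,0.14,0.004,0.121,0,0,-0.002,1,0,0,0,0,0,0,1,0,0,0,0,0,0,1])

```text
time_s: 3.35
position: [0.5071, -0.0656, 0.1502]
eef_rot: [-2.447, -1.969, 0.0]
contact_force: [0.7, -0.3, -0.7]
grip_width: 1.001
grasp_force: 0.0
```

```bash
python3 -c "
from h import *
where();plan([(.5069,-.0662,.028,-12.5)],maxmm=20)"
```

```text
t 3.35 pos [ 0.5071 -0.0656  0.1502] yaw -12.36062388240722 F [ 0.6796 -0.2905 -0.6534] w 1.001064071638952 gf 0.0
0 [-0.001, 0.0, 0.116, 0.0, 0.0, 0.0, 1.0, 0.0, 0.0, 0.117, 0.0, 0.0, 0.0, 1.0, -0.001, 0.0, 0.116, 0.0, 0.0, 0.0, 1.0, 0.0, 0.0, 0.117, 0.0, 0.0, 0.0, 1.0, -0.001, 0.0, 0.116, 0.0, 0.0, 0.001, 1.0, -0.001, 0.0, 0.116, 0.0, 0.0, 0.0, 1.0, 0.0, 0.0, 0.117, 0.0, 0.0, 0.001, 1.0]
```

servo_tool(motion=[-0.001,0,0.116,0,0,0,1,-0.001,0,0.117,0,0,0,1,-0.001,0,0.116,0,0,0,1,0,0,0.117,0,0,0,1,-0.001,0,0.116,0,0,0,1,0,0,0.116,0,0,0,1,0,0,0.117,0,0,0,1,0,0,0,0,0,0,1])

```text
time_s: 4.15
position: [0.5064, -0.0679, 0.0269]
eef_rot: [-2.45, -1.964, 0.002]
contact_force: [0.2, 0.3, -0.2]
grip_width: 0.997
grasp_force: 0.0
```

servo_tool(motion=[0,0,0,0,0,0,0.4,0,0,0,0,0,0,0.2,0,0,0,0,0,0,0,0,0,0,0,0,0,-0.2,0,0,0,0,0,0,-1,0,0,0,0,0,0,-1,0,0,0,0,0,0,-1,0,0,0,0,0,0,-1])

```text
time_s: 4.95
position: [0.5077, -0.0679, 0.0291]
eef_rot: [2.45, 1.964, 0.002]
contact_force: [-0.7, 0.2, 8.2]
grip_width: 0.476
grasp_force: 59.9
```

```bash
python3 -c "
from h import *
where();plan([(.507,-.067,.11,-12.5,-1),(.5235,.067,.11,-4.3)],maxmm=20)"
```

```text
t 4.95 pos [ 0.5077 -0.0679  0.0291] yaw -12.552287333275236 F [-0.7398  0.1813  8.1923] w 0.47623245924364843 gf 59.93128304835409
0 [0.001, -0.001, -0.108, 0.0, 0.0, 0.0, -1.0, 0.001, -0.001, -0.108, 0.0, 0.0, 0.0, -1.0, 0.001, -0.001, -0.108, 0.0, 0.0, 0.0, -1.0, 0.001, -0.001, -0.108, 0.001, 0.0, 0.0, -1.0, 0.001, -0.001, -0.108, 0.0, 0.0, -0.001, -1.0, 0.128, -0.012, 0.0, 0.0, 0.0, -0.013, -1.0, 0.128, -0.01, 0.0, 0.0, 0.0, -0.013, -1.0, 0.129, -0.007, 0.0, 0.0, 0.0, -0.013, -1.0]
1 [0.128, -0.004, 0.0, 0.0, 0.0, -0.013, -1.0, 0.129, -0.002, 0.0, 0.0, 0.0, -0.013, -1.0, 0.128, 0.001, 0.0, 0.0, 0.0, -0.013, -1.0, 0.129, 0.003, 0.0, 0.0, 0.0, -0.013, -1.0]
```

servo_tool(motion=[0.001,-0.001,-0.108,0,0,0,-1,0.001,-0.001,-0.108,0,0,0,-1,0.001,-0.001,-0.108,0,0,0,-1,0.001,-0.001,-0.108,0,0,0,-1,0.001,-0.001,-0.108,0,0,0,-1,0.128,-0.012,0,0,0,-0.013,-1,0.128,-0.01,0,0,0,-0.013,-1,0.129,-0.007,0,0,0,-0.013,-1])

```text
time_s: 5.75
position: [0.5138, -0.0088, 0.1094]
eef_rot: [2.389, 2.039, 0.001]
contact_force: [-0.3, -0.3, -2.2]
grip_width: 0.473
grasp_force: 60.9
```

servo_tool(motion=[0.128,-0.004,0,0,0,-0.013,-1,0.129,-0.002,0,0,0,-0.013,-1,0.128,0.001,0,0,0,-0.013,-1,0.129,0.003,0,0,0,-0.013,-1,0,0,0,0,0,0,-1,0,0,0,0,0,0,-1])

```text
time_s: 6.35
position: [0.5231, 0.0673, 0.109]
eef_rot: [2.303, 2.136, -0.0]
contact_force: [0.6, -0.1, -0.8]
grip_width: 0.478
grasp_force: 60.9
```

```bash
python3 -c "
from h import *
s=where();im=imaging.camera('wrist');cv2.imwrite('pics/w3.png',im[:,:,::-1])
C=cam('wrist',s)
b=im[:,:,::-1].copy()
# predicted mouth: base at tcp z-.0131
p=s['position']+np.array([0,0,-.0131+.072]); print('mouth if centred',proj(C,p), 'disc1',proj(C,[.5236,.0682,.03]),'disc2',proj(C,[.5293,.143,.03]))
g=b.max(2)[100:400,280:360];_,l,st,c=cv2.connectedComponentsWithStats((g<70).astype(np.uint8))
print([(c[i]+[280,100],st[i,4]) for i in range(1,len(c)) if st[i,4]>100])
cv2.imwrite('pics/w3c.png',b[0:400,120:520])
plan([(.5235,.067,.046,-4.3,-1)],maxmm=12)"
```

```text
t 6.35 pos [0.5231 0.0673 0.109 ] yaw -4.325899116894043 F [ 0.6119 -0.1105 -0.8035] w 0.47825312939788506 gf 60.89909027097747
mouth if centred [[318.5483 330.9004]] disc1 [[318.1763 208.0353]] disc2 [[318.4241 113.3953]]
[(array([322.5404, 171.3171]), np.int32(4465)), (array([319.096 , 360.7182]), np.int32(6032))]
0 [0.0, 0.0, 0.07, 0.0, 0.0, 0.0, -1.0, 0.0, 0.001, 0.07, 0.0, 0.0, 0.0, -1.0, 0.0, 0.0, 0.07, 0.0, 0.0, 0.0, -1.0, 0.001, 0.001, 0.07, 0.0, 0.0, 0.0, -1.0, 0.0, 0.0, 0.07, 0.0, 0.0, 0.0, -1.0, 0.0, 0.0, 0.069, 0.0, 0.0, -0.001, -1.0]
```

View pics/w3c.png

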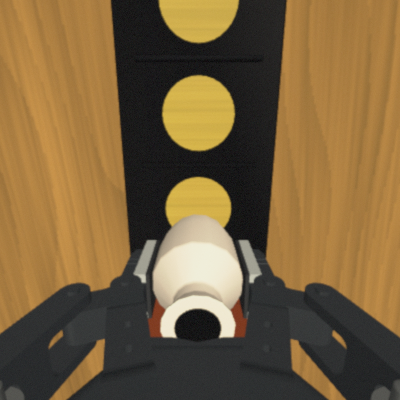

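The picture shows the vase upright in the fingers, its mouth at full px (318,324), about 2 mm ahead of the tool centre. Disc 2 appears at (318,113), exactly as predicted. Lowering now.

servo_tool(motion=[-0.005,0,0.07,0,0,0,-1,0,0.001,0.07,0,0,0,-1,0,0,0.07,0,0,0,-1,0,0.001,0.07,0,0,0,-1,0,0,0.07,0,0,0,-1,0,0,0.069,0,0,0,-1,0,0,0.01,0,0,0,-1,0,0,0,0,0,0,-1])

```text
time_s: 7.2
position: [0.5233, 0.0665, 0.044]
eef_rot: [-2.304, -2.135, 0.001]
contact_force: [-0.1, -0.3, -1.0]
grip_width: 0.473
grasp_force: 60.9
```

servo_tool(motion=[0,0,0.006,0,0,0,-1,0,0,0,0,0,0,-1])

```text
time_s: 7.4
position: [0.5236, 0.0665, 0.0437]
eef_rot: [2.304, 2.135, 0.0]
contact_force: [-0.3, -0.3, -2.0]
grip_width: 0.471
grasp_force: 60.9
```

servo_tool(motion=[0,0,0.007,0,0,0,-1,0,0,0,0,0,0,-1])

```text
time_s: 7.6
position: [0.5237, 0.0664, 0.0431]
eef_rot: [2.304, 2.135, 0.001]
contact_force: [-1.2, -0.6, 4.5]
grip_width: 0.472
grasp_force: 61.4
```

Contact at 4.5 N. Opening gently, then retreating.

servo_tool(motion=[0,0,0,0,0,0,0.05,0,0,0,0,0,0,0.15,0,0,0,0,0,0,0.4,0,0,0,0,0,0,0.7,0,0,0,0,0,0,1,0,0,0,0,0,0,1,0,0,-0.05,0,0,0,1,0,0,-0.1,0,0,0,1])

```text
time_s: 8.4
position: [0.5228, 0.0664, 0.0647]
eef_rot: [-2.303, -2.134, 0.002]
contact_force: [0.2, -0.0, -0.1]
grip_width: 1.005
grasp_force: 0.0
```

```bash
python3 -c "
from h import *
where();plan([(.5235,.0667,.16,-4.3,1),(.4914,-.1428,.16,-12.5,1)],maxmm=35)"
```

```text
t 8.4 pos [0.5228 0.0664 0.0647] yaw -4.369696462882985 F [ 0.2319 -0.0039 -0.0919] w 1.0051577376608587 gf 0.0
0 [0.001, 0.001, -0.212, 0.0, 0.0, 0.0, 1.0, 0.0, 0.001, -0.211, -0.001, 0.0, 0.0, 1.0, 0.001, 0.002, -0.212, 0.0, 0.0, -0.001, 1.0, -0.201, -0.016, 0.0, 0.0, 0.0, 0.013, 1.0, -0.202, -0.011, 0.0, 0.0, 0.0, 0.013, 1.0, -0.201, -0.008, 0.0, 0.0, 0.0, 0.013, 1.0, -0.202, -0.003, 0.0, 0.0, 0.0, 0.013, 1.0, -0.202, 0.001, 0.0, 0.0, 0.0, 0.013, 1.0]
1 [-0.202, 0.005, 0.0, 0.0, 0.0, 0.013, 1.0, -0.202, 0.009, 0.0, 0.0, 0.0, 0.013, 1.0]
```

servo_tool(motion=[0,0,-0.212,0,0,0,1,0,0.001,-0.211,0,0,0,1,0,0.001,-0.212,0,0,0,1,-0.201,-0.016,0,0,0,0.013,1,-0.202,-0.011,0,0,0,0.013,1,-0.201,-0.008,0,0,0,0.013,1,-0.202,-0.003,0,0,0,0.013,1,-0.202,0.001,0,0,0,0.013,1])

```text
time_s: 9.2
position: [0.5003, -0.0843, 0.1609]
eef_rot: [2.411, 2.014, 0.001]
contact_force: [0.8, -0.3, 0.5]
grip_width: 0.999
grasp_force: 0.0
```

servo_tool(motion=[-0.202,0.005,0,0,0,0.013,1,-0.202,0.009,0,0,0,0.013,1,0,0,0,0,0,0,1,0,0,0,0,0,0,1])

```text
time_s: 9.6
position: [0.4911, -0.1436, 0.1606]
eef_rot: [2.453, 1.963, 0.0]
contact_force: [-0.0, -0.5, 0.4]
grip_width: 0.998
grasp_force: 0.0
```

```bash
python3 -c "
from h import *
s=where();im=imaging.camera('wrist');b=im[:,:,::-1];cv2.imwrite('pics/w4.png',b)
cv2.imwrite('pics/w4c.png',b[0:400,120:520]);C=cam('wrist',s)
for n,p in dict(gob=(.4914,-.1428,.08),jar=(.4756,-.2144,.07),vase=(.5236,.0682,.102)).items(): print(n,proj(C,p))
plan([(.4914,-.1428,.045,-12.5)],maxmm=20)"
```

```text
t 9.6 pos [ 0.4911 -0.1436  0.1606] yaw -12.64296651919958 F [-0.0113 -0.5264  0.361 ] w 0.9975434322945368 gf 0.0
gob [[317.9357 207.4676]]
jar [[318.0424 277.7818]]
vase [[ 291.3733 -154.2324]]
0 [0.0, 0.0, 0.128, 0.0, 0.0, 0.0, 1.0, 0.0, 0.0, 0.129, 0.0, 0.0, 0.0, 1.0, 0.001, 0.001, 0.128, 0.0, 0.0, 0.0, 1.0, 0.0, 0.0, 0.128, 0.0, 0.0, 0.0, 1.0, 0.0, 0.0, 0.129, 0.0, 0.0, 0.0, 1.0, 0.0, 0.0, 0.128, 0.0, 0.0, -0.001, 1.0]
```

View pics/w4c.png

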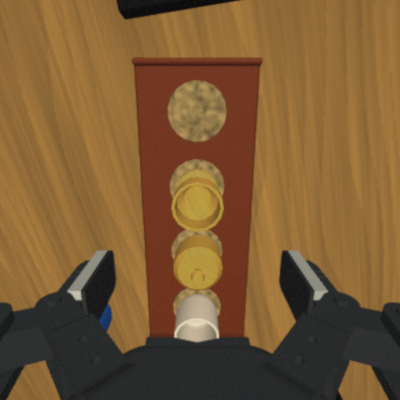

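The goblet rim is at full px (318,206), within about 1 mm of the prediction. The jar knob at (318,273) is a few pixels off, so I'll recheck it when hovering there.

servo_tool(motion=[0.005,0,0.128,0,0,0,1,0,0,0.129,0,0,0,1,0.001,0.001,0.128,0,0,0,1,0,0,0.128,0,0,0,1,0,0,0.129,0,0,0,1,0,0,0.128,0,0,0,1,0,0,0,0,0,0,0.4,0,0,0,0,0,0,0.2])

```text
time_s: 10.45
position: [0.4918, -0.1415, 0.0451]
eef_rot: [-2.45, -1.966, 0.0]
contact_force: [0.8, 0.5, 0.9]
grip_width: 0.694
grasp_force: 0.0
```

servo_tool(motion=[0,0,0,0,0,0,0.1,0,0,0,0,0,0,0,0,0,0,0,0,0,-0.2,0,0,0,0,0,0,-1,0,0,0,0,0,0,-1,0,0,0,0,0,0,-1])

```text
time_s: 11.05
position: [0.4921, -0.1423, 0.0461]
eef_rot: [2.45, 1.964, 0.002]
contact_force: [-1.4, 1.7, 5.4]
grip_width: 0.504
grasp_force: 60.0
```

```bash
python3 -c "
from h import *
s=where();p=s['position'];plan([(p[0],p[1],.13,-12.5,-1),(.507,-.06,.185,-10),(.5235,.067,.185,-4.3),(.529,.142,.14,-4.3)],maxmm=25)"
```

```text
t 11.05 pos [ 0.4921 -0.1423  0.0461] yaw -12.547939823433483 F [-1.4493  1.732   5.4036] w 0.5041176505230427 gf 59.96164620484706
0 [0.0, 0.0, -0.14, 0.0, 0.0, 0.0, -1.0, 0.0, 0.001, -0.14, 0.0, 0.0, 0.0, -1.0, 0.0, 0.0, -0.139, 0.001, 0.0, 0.0, -1.0, 0.0, 0.0, -0.14, 0.0, 0.0, -0.001, -1.0, 0.111, -0.004, -0.073, 0.0, 0.0, -0.005, -1.0, 0.112, -0.004, -0.074, 0.0, 0.0, -0.006, -1.0, 0.111, -0.002, -0.073, 0.0, 0.0, -0.005, -1.0, 0.112, -0.002, -0.074, 0.0, 0.0, -0.006, -1.0]
1 [0.111, 0.0, -0.073, 0.0, 0.0, -0.005, -1.0, 0.142, -0.007, 0.0, 0.0, 0.0, -0.011, -1.0, 0.142, -0.004, 0.0, 0.0, 0.0, -0.011, -1.0, 0.143, -0.001, 0.0, 0.0, 0.0, -0.01, -1.0, 0.142, 0.0, 0.0, 0.0, 0.0, -0.011, -1.0, 0.142, 0.004, 0.0, 0.0, 0.0, -0.01, -1.0, 0.142, 0.005, 0.0, 0.0, 0.0, -0.011, -1.0, 0.125, 0.0, 0.075, 0.0, 0.0, 0.0, -1.0]
2 [0.126, 0.0, 0.075, 0.0, 0.0, 0.0, -1.0, 0.125, -0.001, 0.075, 0.0, 0.0, 0.0, -1.0, 0.126, 0.0, 0.075, 0.0, 0.0, 0.0, -1.0]
```

servo_tool(motion=[0,0,-0.14,0,0,0,-1,0,0.001,-0.14,0,0,0,-1,0,0,-0.139,0,0,0,-1,0,0,-0.14,0,0,0,-1,0.111,-0.004,-0.073,0,0,-0.005,-1,0.112,-0.004,-0.074,0,0,-0.006,-1,0.111,-0.002,-0.073,0,0,-0.005,-1,0.112,-0.002,-0.074,0,0,-0.006,-1])

```text
time_s: 11.85
position: [0.5037, -0.0758, 0.1739]
eef_rot: [2.416, 2.007, 0.001]
contact_force: [-0.7, -0.4, -2.2]
grip_width: 0.504
grasp_force: 61.5
```

servo_tool(motion=[0.111,0,-0.073,0,0,-0.005,-1,0.142,-0.007,0,0,0,-0.011,-1,0.142,-0.004,0,0,0,-0.011,-1,0.143,-0.001,0,0,0,-0.01,-1,0.142,0,0,0,0,-0.011,-1,0.142,0.004,0,0,0,-0.01,-1,0.142,0.005,0,0,0,-0.011,-1,0.125,0,0.075,0,0,0,-1])

```text
time_s: 12.65
position: [0.5257, 0.0866, 0.1741]
eef_rot: [2.302, 2.135, 0.004]
contact_force: [0.6, -0.3, -2.2]
grip_width: 0.5
grasp_force: 61.6
```

servo_tool(motion=[0.126,0,0.075,0,0,0,-1,0.125,-0.001,0.075,0,0,0,-1,0.126,0,0.075,0,0,0,-1,0,0,0,0,0,0,-1,0,0,0,0,0,0,-1])

```text
time_s: 13.15
position: [0.529, 0.1421, 0.139]
eef_rot: [2.303, 2.136, -0.0]
contact_force: [-0.1, -0.3, -1.9]
grip_width: 0.503
grasp_force: 61.5
```

```bash
python3 -c "
from h import *
s=where();im=imaging.camera('wrist');b=im[:,:,::-1];cv2.imwrite('pics/w5.png',b)
cv2.imwrite('pics/w5c.png',b[0:400,120:520]);C=cam('wrist',s)
print('rim if centred',proj(C,s['position']+[0,0,-.030+.064]),'disc3',proj(C,[.5349,.2178,.03]))
plan([(.5292,.1430,.063,-4.3,-1)],maxmm=14)"
```

```text
t 13.15 pos [0.529  0.1421 0.139 ] yaw -4.309192688181575 F [-0.1087 -0.3327 -1.8798] w 0.5028559355560303 gf 61.51500533809667
rim if centred [[318.2512 290.0472]] disc3 [[317.9996 113.4749]]
0 [0.001, 0.0, 0.085, 0.0, 0.0, 0.0, -1.0, 0.002, 0.0, 0.085, 0.0, 0.0, 0.0, -1.0, 0.001, -0.001, 0.084, 0.0, 0.0, 0.0, -1.0, 0.002, 0.0, 0.085, 0.0, 0.0, 0.0, -1.0, 0.001, 0.0, 0.085, 0.0, 0.0, 0.0, -1.0, 0.002, 0.0, 0.085, 0.001, 0.0, -0.001, -1.0]
```

View pics/w5c.png

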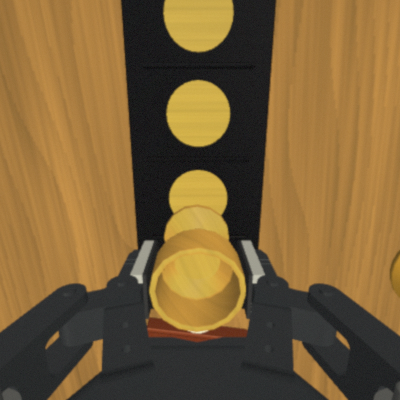

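The goblet is upright, its rim centre at full px (317,289) against 290 predicted, so it is centred in the tool. Disc 3 at (318,113) is as predicted. Lowering.

servo_tool(motion=[0.001,0,0.085,0,0,0,-1,0.002,0,0.085,0,0,0,-1,0.001,-0.001,0.084,0,0,0,-1,0.002,0,0.085,0,0,0,-1,0.001,0,0.085,0,0,0,-1,0.002,0,0.085,0,0,0,-1,0,0,0.014,0,0,0,-1,0,0,0,0,0,0,-1])

```text
time_s: 14.0
position: [0.5293, 0.1427, 0.0608]
eef_rot: [2.305, 2.134, 0.001]
contact_force: [0.2, -0.4, -2.3]
grip_width: 0.502
grasp_force: 61.5
```

servo_tool(motion=[0,0,0.005,0,0,0,-1,0,0,0,0,0,0,-1])

```text
time_s: 14.2
position: [0.5296, 0.1431, 0.0602]
eef_rot: [2.304, 2.134, 0.002]
contact_force: [0.3, -1.5, 0.7]
grip_width: 0.501
grasp_force: 61.7
```

servo_tool(motion=[0,0,0.003,0,0,0,-1,0,0,0,0,0,0,0.06,0,0,0,0,0,0,0.15,0,0,0,0,0,0,0.4,0,0,0,0,0,0,0.8,0,0,0,0,0,0,1,0,0,0,0,0,0,1,0,0,-0.1,0,0,0,1])

```text
time_s: 15.0
position: [0.528, 0.1431, 0.0725]
eef_rot: [-2.303, -2.134, 0.004]
contact_force: [-0.2, 0.4, 0.8]
grip_width: 0.997
grasp_force: 0.0
```

```bash
python3 -c "
from h import *
where();plan([(.529,.143,.185,-4.3,1),(.4756,-.2144,.17,-12.5,1)],maxmm=44)"
```

```text
t 15.0 pos [0.528  0.1431 0.0725] yaw -4.3690762403645 F [-0.1509  0.3574  0.8474] w 0.9972554584383311 gf 0.0
0 [0.0, 0.002, -0.25, -0.001, 0.0, 0.0, 1.0, -0.001, 0.001, -0.25, -0.001, 0.0, 0.0, 1.0, 0.0, 0.003, -0.25, 0.0, 0.0, -0.001, 1.0, -0.267, -0.02, 0.011, 0.0, 0.0, 0.01, 1.0, -0.267, -0.015, 0.012, 0.0, 0.0, 0.01, 1.0, -0.268, -0.012, 0.011, 0.0, 0.0, 0.01, 1.0, -0.267, -0.007, 0.011, 0.0, 0.0, 0.01, 1.0, -0.268, -0.003, 0.011, 0.0, 0.0, 0.01, 1.0]
1 [-0.267, 0.002, 0.012, 0.0, 0.0, 0.01, 1.0, -0.268, 0.005, 0.011, 0.0, 0.0, 0.01, 1.0, -0.268, 0.01, 0.011, 0.0, 0.0, 0.011, 1.0, -0.267, 0.014, 0.012, 0.0, 0.0, 0.01, 1.0]
```

servo_tool(motion=[0,0,-0.25,0,0,0,1,0,0,-0.25,0,0,0,1,0,0.001,-0.25,0,0,0,1,-0.267,-0.02,0.011,0,0,0.01,1,-0.267,-0.015,0.012,0,0,0.01,1,-0.268,-0.012,0.011,0,0,0.01,1,-0.267,-0.007,0.011,0,0,0.01,1,-0.268,-0.003,0.011,0,0,0.01,1])

```text
time_s: 15.8
position: [0.4987, -0.0567, 0.1781]
eef_rot: [2.387, 2.042, 0.0]
contact_force: [0.1, 0.2, 0.2]
grip_width: 1.001
grasp_force: 0.0
```

servo_tool(motion=[-0.267,0.002,0.012,0,0,0.01,1,-0.268,0.005,0.011,0,0,0.01,1,-0.268,0.01,0.011,0,0,0.011,1,-0.267,0.014,0.012,0,0,0.01,1,0,0,0,0,0,0,1,0,0,0,0,0,0,1])

```text
time_s: 16.4
position: [0.4748, -0.2148, 0.1709]
eef_rot: [-2.453, -1.962, 0.0]
contact_force: [-0.4, 0.7, -0.9]
grip_width: 1.001
grasp_force: 0.0
```

```bash
python3 -c "
from h import *
s=where();np.save('w6.npy',np.r_[s['position'],s['eef_rot']]);im=imaging.camera('wrist');b=im[:,:,::-1];cv2.imwrite('pics/w6.png',b)
sc=imaging.camera('scene')[:,:,::-1];cv2.imwrite('pics/scene6.png',sc)
cv2.imwrite('pics/w6c.png',np.hstack([cv2.resize(b[140:340,240:400],(400,500),interpolation=cv2.INTER_CUBIC),cv2.resize(sc[195:295,350:430],(400,500),interpolation=cv2.INTER_CUBIC)]));C=cam('wrist',s)
for n,p in dict(jar=(.4756,-.2144,.07),top=(.4756,-.2144,.058),cup=(.4578,-.2882,.062)).items(): print(n,proj(C,p))
S=cam('scene')
for n,p in dict(v=(.5236,.0682,.102),g=(.5293,.143,.094)).items(): print(n,proj(S,p))
plan([(.4756,-.2144,.014,-12.5)],maxmm=24)"
```

```text
t 16.4 pos [ 0.4748 -0.2148  0.1709] yaw -12.67760952082565 F [-0.4243  0.6602 -0.8851] w 1.0008081461828822 gf 0.0
jar [[318.5453 200.7371]]
top [[318.4888 197.0335]]
cup [[317.179  270.2814]]
v [[388.0226 222.4757]]
g [[427.4007 230.3549]]
0 [-0.001, 0.001, 0.15, 0.0, 0.0, 0.0, 1.0, -0.001, 0.0, 0.149, 0.0, 0.0, 0.0, 1.0, -0.001, 0.001, 0.15, 0.0, 0.0, 0.0, 1.0, 0.0, 0.001, 0.15, 0.0, 0.0, 0.0, 1.0, -0.001, 0.0, 0.149, 0.0, 0.0, 0.0, 1.0, -0.001, 0.001, 0.15, 0.0, 0.0, 0.0, 1.0, -0.001, 0.001, 0.149, 0.0, 0.0, 0.0, 1.0]
```

View pics/w6c.png

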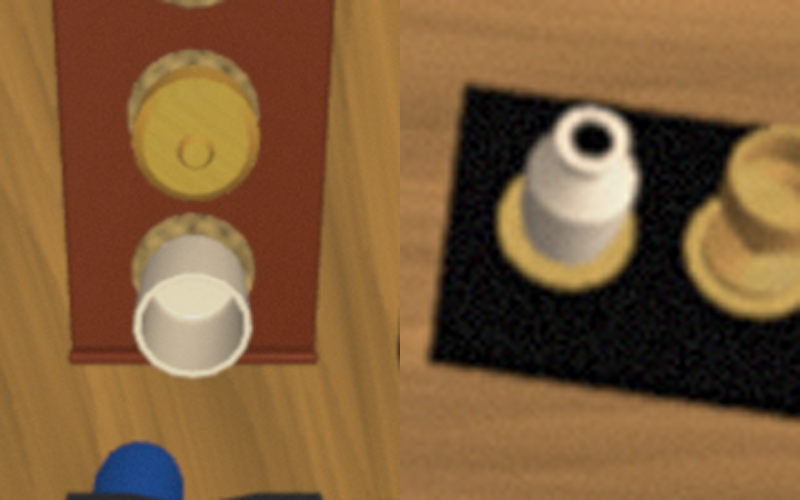

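The left half shows the jar knob at w6 px (318,201), as predicted, and the cup rim at (317,270), also as predicted. The right half (scene view) shows the vase mouth at (388.6,222.8) against (388.0,222.5) for a perfect placing, and the goblet standing on its disc. I'll grip the jar slightly higher so the tips clear the coaster.

servo_tool(motion=[0.005,0.002,0.144,0,0,0,1,0.002,0,0.144,0,0,0,1,0,0.001,0.144,0,0,0,1,0,0.001,0.144,0,0,0,1,0,0,0.143,0,0,0,1,-0.001,0.001,0.144,0,0,0,1,0,0,0.143,0,0,0,1,0,0,0,0,0,0,1])

```text
time_s: 17.3
position: [0.4751, -0.2112, 0.0183]
eef_rot: [-2.446, -1.965, 0.002]
contact_force: [-0.6, 0.1, 1.1]
grip_width: 0.999
grasp_force: 0.0
```

servo_tool(motion=[0,0,0,0,0,0,0.4,0,0,0,0,0,0,0.3,0,0,0,0,0,0,0.2,0,0,0,0,0,0,0.1,0,0,0,0,0,0,-0.2,0,0,0,0,0,0,-1,0,0,0,0,0,0,-1,0,0,0,0,0,0,-1])

```text
time_s: 18.1
position: [0.4764, -0.2134, 0.0217]
eef_rot: [2.45, 1.964, 0.001]
contact_force: [-2.3, 3.4, 9.0]
grip_width: 0.563
grasp_force: 61.3
```

```bash
python3 -c "
from h import *
s=where();p=s['position'];S=cam('scene');print('blue',atz(S,(232,151),.03),atz(S,(167,174),.03));plan([(p[0],p[1],.15,-12.5,-1),(.507,-.06,.18,-10),(.529,.142,.18,-4.3),(.5347,.2166,.12,-4.3)],maxmm=33)"
```

```text
t 18.1 pos [ 0.4764 -0.2134  0.0217] yaw -12.554787440630777 F [-2.3383  3.3601  9.0453] w 0.5633322581105802 gf 61.292587069328874
blue [ 0.3326 -0.2727  0.03  ] [ 0.4073 -0.4014  0.03  ]
0 [0.0, 0.0, -0.214, 0.0, 0.0, 0.0, -1.0, 0.0, 0.001, -0.214, 0.0, 0.0, 0.0, -1.0, 0.0, 0.0, -0.214, 0.001, 0.0, 0.0, -1.0, 0.0, 0.0, -0.213, 0.0, 0.0, -0.001, -1.0, 0.208, -0.004, -0.04, 0.0, 0.0, -0.005, -1.0, 0.209, -0.003, -0.04, 0.0, 0.0, -0.006, -1.0, 0.208, -0.001, -0.041, 0.0, 0.0, -0.005, -1.0, 0.209, 0.001, -0.04, 0.0, 0.0, -0.006, -1.0]
1 [0.208, 0.003, -0.04, 0.0, 0.0, -0.005, -1.0, 0.193, -0.013, 0.0, 0.0, 0.0, -0.009, -1.0, 0.193, -0.01, 0.0, 0.0, 0.0, -0.009, -1.0, 0.194, -0.007, 0.0, 0.0, 0.0, -0.009, -1.0, 0.193, -0.005, 0.0, 0.0, 0.0, -0.009, -1.0, 0.194, -0.002, 0.0, 0.0, 0.0, -0.009, -1.0, 0.193, 0.001, 0.0, 0.0, 0.0, -0.009, -1.0, 0.194, 0.003, 0.0, 0.0, 0.0, -0.01, -1.0]
2 [0.166, 0.0, 0.133, 0.0, 0.0, 0.0, -1.0, 0.167, 0.001, 0.133, 0.0, 0.0, 0.0, -1.0, 0.166, 0.0, 0.134, 0.0, 0.0, 0.0, -1.0]
```

servo_tool(motion=[0,0,-0.214,0,0,0,-1,0,0.001,-0.214,0,0,0,-1,0,0,-0.214,0,0,0,-1,0,0,-0.213,0,0,0,-1,0.208,-0.004,-0.04,0,0,-0.005,-1,0.209,-0.003,-0.04,0,0,-0.006,-1,0.208,-0.001,-0.041,0,0,-0.005,-1,0.209,0.001,-0.04,0,0,-0.006,-1])

```text
time_s: 18.9
position: [0.5008, -0.0896, 0.1734]
eef_rot: [2.417, 2.007, 0.001]
contact_force: [1.5, -0.8, -2.4]
grip_width: 0.563
grasp_force: 63.8
```

servo_tool(motion=[0.208,0.003,-0.04,0,0,-0.005,-1,0.193,-0.013,0,0,0,-0.009,-1,0.193,-0.01,0,0,0,-0.009,-1,0.194,-0.007,0,0,0,-0.009,-1,0.193,-0.005,0,0,0,-0.009,-1,0.194,-0.002,0,0,0,-0.009,-1,0.193,0.001,0,0,0,-0.009,-1,0.194,0.003,0,0,0,-0.01,-1])

```text
time_s: 19.7
position: [0.5292, 0.1431, 0.179]
eef_rot: [2.304, 2.136, 0.0]
contact_force: [0.4, 0.7, -3.5]
grip_width: 0.563
grasp_force: 63.8
```

servo_tool(motion=[0.166,0,0.133,0,0,0,-1,0.167,0.001,0.133,0,0,0,-1,0.166,0,0.134,0,0,0,-1,0,0,0,0,0,0,-1,0,0,0,0,0,0,-1])

```text
time_s: 20.2
position: [0.5348, 0.2167, 0.1186]
eef_rot: [-2.303, -2.136, 0.002]
contact_force: [0.7, 0.1, -2.9]
grip_width: 0.564
grasp_force: 63.7
```

```bash
python3 -c "
from h import *
s=where();im=imaging.camera('wrist');b=im[:,:,::-1];cv2.imwrite('pics/w7.png',b)
cv2.imwrite('pics/w7c.png',b[0:400,120:520]);C=cam('wrist',s)
q=s['position']-[0,0,.0057]
print('knob if centred',proj(C,q+[0,0,.054]),'edge z36',proj(C,q+[0,0,.038]),'disc4',proj(C,[.5406,.2926,.03]))
plan([(.5349,.2178,.039,-4.3,-1)],maxmm=14)"
```

```text
t 20.2 pos [0.5348 0.2167 0.1186] yaw -4.301234719872181 F [ 0.6927  0.1033 -2.9499] w 0.5636483872001363 gf 63.665454857982695
knob if centred [[318.2783 311.4224]] edge z36 [[318.164  287.8306]] disc4 [[318.0373 113.1651]]
0 [0.002, -0.001, 0.089, 0.0, 0.0, 0.0, -1.0, 0.001, 0.0, 0.089, 0.0, 0.0, 0.0, -1.0, 0.002, -0.001, 0.089, 0.0, 0.0, 0.0, -1.0, 0.002, 0.0, 0.089, 0.0, 0.0, 0.0, -1.0, 0.001, -0.001, 0.089, 0.0, 0.0, 0.0, -1.0, 0.002, 0.0, 0.09, 0.0, 0.0, -0.001, -1.0]
```

View pics/w7c.png

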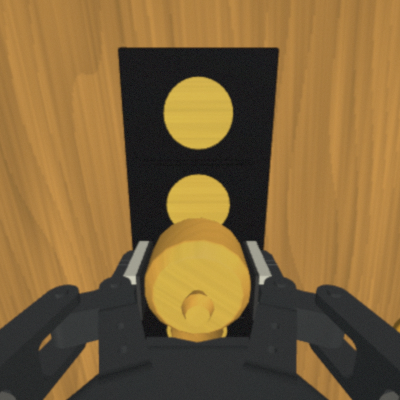

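The jar is upright with its knob top near full px (318,311), so it is centred. Disc 4 is at (318,113), as predicted. Lowering.

servo_tool(motion=[0.002,-0.001,0.089,0,0,0,-1,0.001,0,0.089,0,0,0,-1,0.002,-0.001,0.089,0,0,0,-1,0.002,0,0.089,0,0,0,-1,0.001,-0.001,0.089,0,0,0,-1,0.002,0,0.09,0,0,0,-1,0,0,0.012,0,0,0,-1,0,0,0,0,0,0,-1])

```text
time_s: 21.05
position: [0.5353, 0.2174, 0.0374]
eef_rot: [2.305, 2.134, 0.001]
contact_force: [0.2, 0.3, -1.9]
grip_width: 0.563
grasp_force: 63.7
```

servo_tool(motion=[0,0,0.006,0,0,0,-1,0,0,0,0,0,0,-1])

```text
time_s: 21.25
position: [0.5354, 0.2179, 0.0365]
eef_rot: [2.304, 2.134, 0.002]
contact_force: [0.0, -0.3, -3.0]
grip_width: 0.561
grasp_force: 63.7
```

servo_tool(motion=[0,0,0.006,0,0,0,-1,0,0,0,0,0,0,-1])

```text
time_s: 21.45
position: [0.5353, 0.2181, 0.0357]
eef_rot: [2.304, 2.135, 0.002]
contact_force: [-1.6, -0.9, 4.9]
grip_width: 0.566
grasp_force: 64.4
```

servo_tool(motion=[0,0,0,0,0,0,0.15,0,0,0,0,0,0,0.25,0,0,0,0,0,0,0.5,0,0,0,0,0,0,0.8,0,0,0,0,0,0,1,0,0,0,0,0,0,1,0,0,0,0,0,0,1,0,0,-0.1,0,0,0,1])

```text
time_s: 22.25
position: [0.5338, 0.2178, 0.0483]
eef_rot: [-2.303, -2.134, 0.005]
contact_force: [0.3, -0.4, 0.7]
grip_width: 0.997
grasp_force: 0.0
```

```bash
python3 -c "
from h import *
where();plan([(.535,.2178,.185,-4.3,1),(.4578,-.2875,.16,-12.5,1)],maxmm=46)"
```

```text
t 22.25 pos [0.5338 0.2178 0.0483] yaw -4.372868952188679 F [ 0.3444 -0.4464  0.7302] w 0.9972709427821784 gf 0.0
0 [0.0, 0.002, -0.304, -0.001, 0.0, 0.0, 1.0, 0.0, 0.002, -0.304, 0.0, 0.0, 0.0, 1.0, 0.0, 0.002, -0.303, -0.001, 0.001, -0.001, 1.0, -0.283, -0.022, 0.014, 0.0, 0.0, 0.008, 1.0, -0.284, -0.018, 0.013, 0.0, 0.0, 0.008, 1.0, -0.283, -0.015, 0.014, 0.0, 0.0, 0.008, 1.0, -0.284, -0.011, 0.014, 0.0, 0.0, 0.007, 1.0, -0.284, -0.008, 0.014, 0.0, 0.0, 0.008, 1.0]
1 [-0.284, -0.004, 0.013, 0.0, 0.0, 0.007, 1.0, -0.284, -0.002, 0.014, 0.0, 0.0, 0.008, 1.0, -0.284, 0.003, 0.014, 0.0, 0.0, 0.007, 1.0, -0.284, 0.005, 0.013, 0.0, 0.0, 0.008, 1.0, -0.284, 0.009, 0.014, 0.0, 0.0, 0.007, 1.0, -0.283, 0.012, 0.014, 0.0, 0.0, 0.008, 1.0, -0.284, 0.016, 0.014, 0.0, 0.0, 0.007, 1.0]
```

servo_tool(motion=[0,0,-0.304,0,0,0,1,0,0,-0.304,0,0,0,1,0,0,-0.303,0,0,0,1,-0.283,-0.022,0.014,0,0,0.008,1,-0.284,-0.018,0.013,0,0,0.008,1,-0.283,-0.015,0.014,0,0,0.008,1,-0.284,-0.011,0.014,0,0,0.007,1,-0.284,-0.008,0.014,0,0,0.008,1])

```text
time_s: 23.05
position: [0.5018, 0.0061, 0.1761]
eef_rot: [2.369, 2.063, 0.0]
contact_force: [-0.0, -0.0, -0.5]
grip_width: 1.001
grasp_force: 0.0
```

servo_tool(motion=[-0.284,-0.004,0.013,0,0,0.007,1,-0.284,-0.002,0.014,0,0,0.008,1,-0.284,0.003,0.014,0,0,0.007,1,-0.284,0.005,0.013,0,0,0.008,1,-0.284,0.009,0.014,0,0,0.007,1,-0.283,0.012,0.014,0,0,0.008,1,-0.284,0.016,0.014,0,0,0.007,1,0,0,0,0,0,0,1])

```text
time_s: 23.85
position: [0.4561, -0.2916, 0.161]
eef_rot: [2.455, 1.959, -0.001]
contact_force: [-0.0, 0.3, -0.4]
grip_width: 1.0
grasp_force: 0.0
```

```bash
python3 -c "
from h import *
s=where();im=imaging.camera('wrist');b=im[:,:,::-1];cv2.imwrite('pics/w8.png',b)
sc=imaging.camera('scene')[:,:,::-1];cv2.imwrite('pics/scene8.png',sc)
cv2.imwrite('pics/w8c.png',np.hstack([cv2.resize(b[140:300,240:400],(400,400),interpolation=cv2.INTER_CUBIC),cv2.resize(sc[205:285,380:480],(400,400),interpolation=cv2.INTER_CUBIC)]));C=cam('wrist',s)
print('cup rim',proj(C,(.4578,-.2882,.062)));S=cam('scene')
for n,p in dict(g=(.5293,.143,.094),j=(.5349,.2178,.084)).items(): print(n,(proj(S,p)-[380,205])*[4,5]+[400,0])
plan([(.4578,-.2880,.023,-12.5)],maxmm=20)"
```

```text
t 23.85 pos [ 0.4561 -0.2916  0.161 ] yaw -12.834318027496487 F [-0.0103  0.2924 -0.4151] w 0.9999004508438486 gf 0.0
cup rim [[318.7002 197.791 ]]
g [[589.6029 126.7746]]
j [[745.2469 168.1483]]
0 [0.0, 0.001, 0.132, 0.0, 0.0, 0.0, 1.0, 0.0, 0.002, 0.131, 0.0, 0.0, 0.0, 1.0, 0.0, 0.001, 0.132, 0.0, 0.0, 0.0, 1.0, 0.0, 0.001, 0.132, 0.0, 0.0, 0.0, 1.0, 0.0, 0.002, 0.132, 0.0, 0.0, -0.001, 1.0, 0.001, 0.001, 0.131, 0.0, 0.0, 0.0, 1.0, 0.0, 0.001, 0.132, 0.0, 0.0, -0.001, 1.0]
```

View pics/w8c.png

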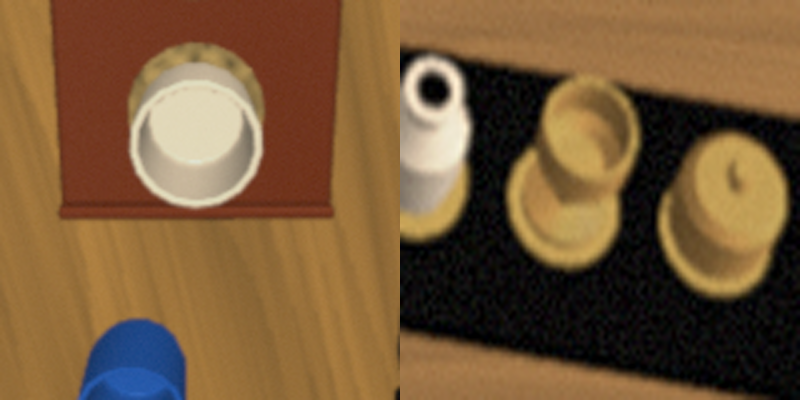

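The white cup's rim is at full px (318.4,196.8), within 1 mm of the prediction. On the stand, the goblet and jar are upright on discs 2 and 3.

servo_tool(motion=[0.004,0.002,0.132,0,0,0,1,0,0.002,0.131,0,0,0,1,0,0.001,0.132,0,0,0,1,0,0.001,0.132,0,0,0,1,0,0.002,0.132,0,0,0,1,0.001,0.001,0.131,0,0,0,1,0,0.001,0.132,0,0,0,1,0,0,0,0,0,0,1])

```text
time_s: 24.75
position: [0.4578, -0.2844, 0.0216]
eef_rot: [-2.446, -1.965, 0.001]
contact_force: [-0.2, 0.5, -0.0]
grip_width: 1.002
grasp_force: 0.0
```

```bash
python3 -c "
from h import *
where();plan([(.4578,-.2880,.023,-12.5)],maxmm=20)"
```

```text
t 24.75 pos [ 0.4578 -0.2844  0.0216] yaw -12.453715832388667 F [-0.1958  0.5061 -0.0388] w 1.0018327556678956 gf 0.0
0 [-0.023, 0.005, -0.01, -0.002, -0.001, 0.001, 1.0]
```

servo_tool(motion=[-0.008,0.002,0,0,0,0,1,0,0,0,0,0,0,1,0,0,0,0,0,0,1])

```text
time_s: 25.05
position: [0.4592, -0.2882, 0.0245]
eef_rot: [2.449, 1.964, 0.001]
contact_force: [0.8, 0.3, 0.1]
grip_width: 1.001
grasp_force: 0.0
```

servo_tool(motion=[0.003,-0.006,0,0,0,0,0.4,0,0,0,0,0,0,0.3,0,0,0,0,0,0,0.2,0,0,0,0,0,0,0.1,0,0,0,0,0,0,-0.2,0,0,0,0,0,0,-1,0,0,0,0,0,0,-1,0,0,0,0,0,0,-1])

```text
time_s: 25.85
position: [0.4579, -0.2875, 0.0239]
eef_rot: [2.451, 1.965, 0.0]
contact_force: [-2.1, 1.5, 5.8]
grip_width: 0.555
grasp_force: 60.5
```

```bash
python3 -c "
from h import *
s=where();p=s['position'];plan([(p[0],p[1],.14,-12.5,-1),(.50,-.06,.19,-8,-1),(.5349,.2166,.18,-4.3),(.5405,.2914,.12,-4.3)],maxmm=36)"
```

```text
t 25.85 pos [ 0.4579 -0.2875  0.0239] yaw -12.564934466387644 F [-2.1287  1.5436  5.761 ] w 0.5545951693741498 gf 60.5219341814518
0 [0.0, 0.0, -0.193, 0.0, 0.0, 0.0, -1.0, 0.0, 0.0, -0.194, 0.0, 0.0, 0.0, -1.0, 0.0, 0.0, -0.193, 0.0, 0.0, 0.0, -1.0, 0.0, 0.0, -0.194, 0.0, 0.0, -0.001, -1.0, 0.22, -0.008, -0.048, 0.0, 0.0, -0.007, -1.0, 0.22, -0.005, -0.047, 0.0, 0.0, -0.007, -1.0, 0.221, -0.002, -0.048, 0.0, 0.0, -0.007, -1.0, 0.22, -0.001, -0.048, 0.0, 0.0, -0.007, -1.0]
1 [0.22, 0.002, -0.047, 0.0, 0.0, -0.007, -1.0, 0.22, 0.005, -0.048, 0.0, 0.0, -0.007, -1.0, 0.22, 0.007, -0.047, 0.0, 0.0, -0.008, -1.0, 0.232, -0.003, 0.008, 0.0, 0.0, -0.005, -1.0, 0.233, -0.002, 0.008, 0.0, 0.0, -0.005, -1.0, 0.232, 0.001, 0.009, 0.0, 0.0, -0.005, -1.0, 0.233, 0.002, 0.008, 0.0, 0.0, -0.005, -1.0, 0.232, 0.004, 0.008, 0.0, 0.0, -0.005, -1.0]
2 [0.232, 0.006, 0.008, 0.0, 0.0, -0.005, -1.0, 0.232, 0.008, 0.008, 0.0, 0.0, -0.005, -1.0, 0.233, 0.01, 0.009, 0.0, 0.0, -0.006, -1.0, 0.167, 0.0, 0.133, 0.0, 0.0, 0.0, -1.0, 0.166, 0.0, 0.133, 0.0, 0.0, 0.0, -1.0, 0.167, -0.001, 0.133, 0.0, 0.0, 0.0, -1.0]
```

servo_tool(motion=[0,0,-0.193,0,0,0,-1,0,0,-0.194,0,0,0,-1,0,0,-0.193,0,0,0,-1,0,0,-0.194,0,0,0,-1,0.22,-0.008,-0.048,0,0,-0.007,-1,0.22,-0.005,-0.047,0,0,-0.007,-1,0.221,-0.002,-0.048,0,0,-0.007,-1,0.22,-0.001,-0.048,0,0,-0.007,-1])

```text
time_s: 26.65
position: [0.4819, -0.1563, 0.1683]
eef_rot: [-2.407, -2.018, 0.0]
contact_force: [-0.0, 0.0, -1.0]
grip_width: 0.555
grasp_force: 62.3
```

servo_tool(motion=[0.22,0.002,-0.047,0,0,-0.007,-1,0.22,0.005,-0.048,0,0,-0.007,-1,0.22,0.007,-0.047,0,0,-0.008,-1,0.232,-0.003,0.008,0,0,-0.005,-1,0.233,-0.002,0.008,0,0,-0.005,-1,0.232,0.001,0.009,0,0,-0.005,-1,0.233,0.002,0.008,0,0,-0.005,-1,0.232,0.004,0.008,0,0,-0.005,-1])

```text
time_s: 27.45
position: [0.5222, 0.1142, 0.1831]
eef_rot: [-2.331, -2.106, 0.001]
contact_force: [1.5, -0.1, -0.4]
grip_width: 0.558
grasp_force: 62.3
```

servo_tool(motion=[0.232,0.006,0.008,0,0,-0.005,-1,0.232,0.008,0.008,0,0,-0.005,-1,0.233,0.01,0.009,0,0,-0.006,-1,0.167,0,0.133,0,0,0,-1,0.166,0,0.133,0,0,0,-1,0.167,-0.001,0.133,0,0,0,-1,0,0,0,0,0,0,-1,0,0,0,0,0,0,-1])

```text
time_s: 28.25
position: [0.5408, 0.2914, 0.119]
eef_rot: [-2.303, -2.136, 0.003]
contact_force: [-0.2, -0.3, -1.4]
grip_width: 0.555
grasp_force: 62.2
```

```bash
python3 -c "
from h import *
s=where();im=imaging.camera('wrist');b=im[:,:,::-1];cv2.imwrite('pics/w9.png',b)
cv2.imwrite('pics/w9c.png',b[0:400,120:520]);C=cam('wrist',s)
print('rim if centred',proj(C,s['position']+[0,0,-.0079+.046]))
plan([(.5406,.2925,.041,-4.3,-1)],maxmm=14)"
```

```text
t 28.25 pos [0.5408 0.2914 0.119 ] yaw -4.308376389498494 F [-0.1699 -0.2929 -1.4011] w 0.5548037823789853 gf 62.23854660987854
rim if centred [[318.141  295.7336]]
0 [0.002, -0.001, 0.088, 0.0, 0.0, 0.0, -1.0, 0.001, -0.001, 0.087, 0.0, 0.0, 0.0, -1.0, 0.002, 0.0, 0.088, 0.0, 0.0, 0.0, -1.0, 0.001, -0.001, 0.087, 0.0, 0.0, 0.0, -1.0, 0.002, -0.001, 0.088, 0.0, 0.0, 0.0, -1.0, 0.002, -0.001, 0.087, 0.0, 0.0, -0.001, -1.0]
```

View pics/w9c.png

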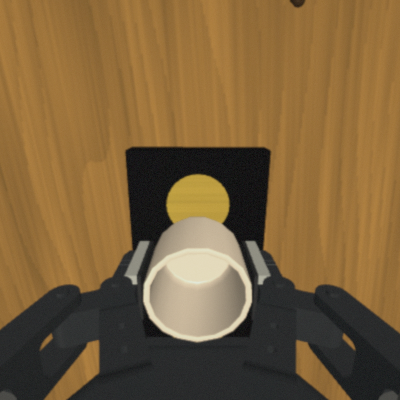

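The cup is upright, its rim centre at full px (318,294) against 296 predicted. Lowering.

servo_tool(motion=[0.002,-0.001,0.088,0,0,0,-1,0.001,-0.001,0.087,0,0,0,-1,0.002,0,0.088,0,0,0,-1,0.001,-0.001,0.087,0,0,0,-1,0.002,0,0.088,0,0,0,-1,0,0,0.087,0,0,0,-1,0,0,0.012,0,0,0,-1,0,0,0.003,0,0,0,-1])

```text
time_s: 29.1
position: [0.5407, 0.2925, 0.038]
eef_rot: [-2.304, -2.135, 0.001]
contact_force: [-1.9, -0.8, 0.9]
grip_width: 0.558
grasp_force: 62.4
```

servo_tool(motion=[0,0,0.003,0,0,0,-1,0,0,0,0,0,0,-1])

```text
time_s: 29.3
position: [0.5409, 0.2926, 0.0381]
eef_rot: [-2.304, -2.135, -0.0]
contact_force: [-0.4, 0.5, -1.8]
grip_width: 0.551
grasp_force: 62.4
```

servo_tool(motion=[0,0,0.007,0,0,0,-1,0,0,0,0,0,0,-1])

```text
time_s: 29.5
position: [0.541, 0.2927, 0.038]
eef_rot: [2.304, 2.135, 0.001]
contact_force: [-2.7, -1.6, 6.8]
grip_width: 0.555
grasp_force: 63.1
```

servo_tool(motion=[0,0,0,0,0,0,0.15,0,0,0,0,0,0,0.25,0,0,0,0,0,0,0.5,0,0,0,0,0,0,0.8,0,0,0,0,0,0,1,0,0,0,0,0,0,1,0,0,0,0,0,0,1,0,0,-0.1,0,0,0,1])

```text
time_s: 30.3
position: [0.5399, 0.2922, 0.0506]
eef_rot: [-2.304, -2.134, 0.005]
contact_force: [-0.7, -0.1, -0.3]
grip_width: 0.996
grasp_force: 0.0
```

servo_tool(motion=[0,0,-0.25,0,0,0,1,0,0,-0.25,0,0,0,1,0,0,-0.25,0,0,0,1,0,0,-0.25,0,0,0,1,0,0,-0.25,0,0,0,1,0,0,0,0,0,0,1])

```text
time_s: 30.9
position: [0.5424, 0.2932, 0.2452]
eef_rot: [2.302, 2.133, 0.012]
contact_force: [-0.3, 0.8, 0.1]
grip_width: 1.0
grasp_force: 0.0
```

servo_tool(motion=[-0.25,0,0,0,0,0,1,-0.25,0,0,0,0,0,1,-0.25,0,0,0,0,0,1,0,0,0,0,0,0,1,0,0,0,0,0,0,1])

```text
time_s: 31.4
position: [0.5323, 0.1798, 0.2395]
eef_rot: [-2.306, -2.133, -0.0]
contact_force: [-0.2, 0.5, -1.1]
grip_width: 1.0
grasp_force: 0.0
```

```bash
python3 -c "
from h import *
s=where();im=imaging.camera('wrist');b=im[:,:,::-1];cv2.imwrite('pics/w10.png',b)
C=cam('wrist',s)
for n,p in dict(v=(.5236,.0682,.102),g=(.5293,.143,.094),j=(.5349,.2178,.084),c=(.5406,.2926,.076)).items():
  q=proj(C,p)[0]; print(n,q,(q-[220,0])*2); 
cv2.imwrite('pics/w10c.png',cv2.resize(b[0:300,220:420],(400,600),interpolation=cv2.INTER_CUBIC))"
```

```text
t 31.4 pos [0.5323 0.1798 0.2395] yaw -4.469752545837745 F [-0.234   0.4967 -1.1467] w 1.000436929651315 gf 0.0
v [317.4724 285.3497] [194.9448 570.6995]
g [317.4115 221.6053] [194.8231 443.2107]
j [317.2484 151.4504] [194.4969 302.9008]
c [317.1705  74.9148] [194.341  149.8297]
```

View pics/w10c.png

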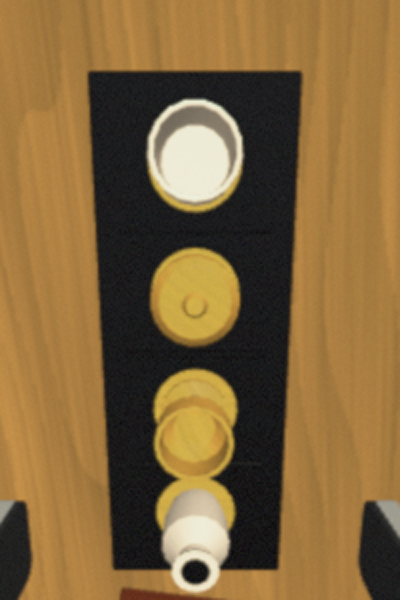

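All four vessels stand upright on their discs. The rim, knob and mouth centres are at crop px (195,149), (195,306), (194,440) and (195,571). For perfect placing they would be at rows 150, 303, 443 and 571, so each is within about 1.5 mm of its disc centre.

```bash
python3 -c "
from bench import env
print(env.sign_off())"
```

```text
the job is handed in; nothing more can be done
None
```

All four vessels stand upright on the black stand in reverse order (left to right from the robot: cup, jar, goblet, vase), each about 1.5 mm or less from its disc centre in the last wrist picture, and the job was handed in at about 31 s.

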